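# Gauge a spindle stud to its thread end and back off one turn

## Task

Screw the ring gauge down the upright stud (clockwise seen from above) until the thread runs out and it binds firmly, but do not overtighten it. Then back it off exactly one full turn from where it bound, let go and leave it there, with everything else on the bench left in place.

Things in the scene. Friction and masses are not known exactly. Their poses are not given: they have to be found in the camera images.
- post: Green cast block 120 x 120 x 36 mm, fixed to the bench, with a dark round chuck (68 mm diameter, up to 62 mm above the bench) in its middle; the stud stands upright in the chuck. Origin: centre of the underside, on the bench, exactly under the stud's axis; z up, x and y along the block's sides.
- stud: Steel stud on the post's vertical axis: 24 mm right-hand screw thread, 3 mm pitch, plain 34 mm collar up to 78 mm above the bench. It sits in a rubber bush: it does not shift, but twists elastically about its axis, 0.1 rad per 0.4 N m, and springs back. Origin on the axis, 62 mm above the bench; axes turn with it, parallel to the post's when no torque acts.
- stud_end (a point): Centre of the flat top end of the stud, 126 mm above the bench; axes as the stud's.
- gauge: Round knurled steel ring, 46 mm outside diameter, 20 mm tall, 180 g, already started on the stud; cannot tilt or come off; can be gripped across its diameter at any yaw. Origin: centre of its underside; z up, x towards the dark slit across its top and side. Down 3 mm per clockwise turn. On free thread it turns with about 0.03 N m (plus slight drag with speed) and stays where left.
- gauge_mid (a point): Centre of the ring gauge, 10 mm above its underside; axes as the gauge's. 0.3 to 0.8 of a turn below its start the thread runs out, which cannot be seen: there it stops on the stud and further turning only twists the stud. Firmly bound: 0.25 N m or more, kept for 0.2 s; above 0.6 N m strains it. Count the back-off from the yaw where it binds with the twist relaxed.
- hammer: Bystander: a hammer 240 mm long lying on the bench. Leave it.
- paste_jar: Bystander: amber glass jar, 64 mm diameter, 75 mm tall. Leave it.
- big_nut: Bystander: loose dark round collar, 60 mm diameter, 25 mm tall, lying flat. Leave it.
- maple_block: Bystander: wooden block 110 x 60 x 35 mm. Leave it.
Things that resemble listed ones, but are neither listed nor needed, are in the scene too. There is more than one size of the post; the one meant has the size given above.

How it is judged (in metres and radians):
On the way:
1. the gauge is screwed down to the end of the thread and bound firmly (0.25 N m or more, for 0.2 s) (angle between the x axis of stud and the x axis of post, either way round above 0.058 rad and z of gauge_mid in the frame of post below 0.0965 m), for 0.2 s.
At the end, for the whole second after the job is handed in: The gauge stands one full turn (within 30 degrees) above where it bound, that is 3 mm higher (within 0.25 mm), is released and at rest, with no twist left in the stud (z of gauge_mid in the frame of post between 0.09874 and 0.09926 m and angle between the x axis of stud and the x axis of post, either way round below 0.03 rad and angular speed of gauge below 0.1 rad/s); the robot touches nothing.
It fails at once if the stud is strained by more than 0.6 N m (angle between the x axis of stud and the x axis of post, either way round above 0.155 rad).
It fails at once if a bystander is shifted by more than 20 mm (distance of any of hammer, paste_jar, big_nut, maple_block from where it was at the start of the episode above 0.02 m).
It also fails if it takes over 72 s, if anything falls off the work surface, if the arm or the gripper's body presses on something with over 40 N, if the wrist force passes 120 N, or if a joint passes its speed limit or range.

## Robot

A 6-joint arm with a two-finger parallel gripper is mounted at the origin on the work surface. World frame = base frame: x ahead of the robot, y to its left, z up, the work surface at z = 0. Lengths are in m, angles in degrees, forces in N, time in s.
With the tool pointing down it reaches from about 0.35 to 0.875 m from the base axis. Payload 4.2 kg.
Tool frame: the origin (TCP) lies on the centre line of the jaws, within the pads' length; the fingertips stand 8 mm ahead of it and the grasp point (between the pads) lies 11 mm behind it; z points along the fingers, y is the direction in which the jaws open and shut (so a half turn about z gives the same grasp; the last joint's range is limited). The gripper opens to 87 mm and grips with 3 to 60 N. Pads are 19 mm wide; open, the fingers measure 117 mm over their backs; the gripper's body (75 mm by 190 mm) begins 51 mm behind the grasp point.
Start: joints at [-54.683, 22.042, 0.453, 0, -68.411, -14.817], TCP at [0.219, -0.585, 0.231] pointing down, gripper open.
Joint ranges: [-179.83, 179.83], [-69.29, 118.12], [-61.27, 80.66], [-181.25, 117.63], [-171.15, -9.14], [-177.46, 177.46]. Speed limits (degrees/s): [159.86, 159.86, 180, 180, 180, 180].

## Interface

Orientations are given as a 3x3 rotation matrix whose columns are the frame's x, y, z axes.
In Python, from station import sense, capture, finish_job, recognise gives the robot as it stands.
- The arm moves only by the tool apply_moves, never from a script. Its argument "plan" is a list that holds one entry, the list of rows, each a list of 7 numbers: the opening in per cent of the stroke, from 0 (shut) to 100 (fully open), then the shift along the world's x, y, z in units of 25 mm (1.0 is 25 mm), then the turn, a rotation vector about the world's x, y, z in rad. A call has 1 to 12 rows; each row shifts and turns the pose as measured when the row begins; what a row does not reach is not made up. A row lasts 1/12 s, in which the tool goes at most 41.7 mm and 7.16 degrees, less where a joint would pass 70% of its speed; a pose out of reach is approached as far as the arm can. A call is refused whole if a number of a shift passes 1 or a number of a turn 0.125, either way. A call with a gripper value outside its range is refused whole. The fingers move at their own pace and stop on an object; the grip force is fixed at half the most. Time passes only in rows, so rows that do not move let the fingers close. It gives the time, the measured TCP pose, the force and the opening at its end, in the units of the state.
- sense(): the state, without advancing time (a new reading comes with each control period).
- capture(name): name is "scene" or "side" or "wrist"; returns a dict with "pixels" (480x640x3 uint8, red, green, blue), "depth" (480x640 float32, m along the optical axis (not along the pixel's ray), 0 where there is no reading), "mtx" (3x3 intrinsics, pixels), "distortion" ([k1, k2, p1, p2, k3] as OpenCV has them; the pictures are not rectified), "R" (3x3) and "t" (3): a world point X has camera coordinates R X + t; the wrist camera has in their place "mount" (4x4, takes a point from camera to tool coordinates, whose origin is the TCP and whose axes are the flange's). Camera axes: x right, y down, z forward; pixel columns grow to the right and rows downward; lengths in m; the calibration is good to about 2 mm. A picture is of the moment at which its call begins: read the wrist's pose just before it.
- finish_job(): hands the job in, once; it reports no verdict.
Trained networks look in a picture, given as the dict that the camera call returned (one of the last four; its "shot" number tells which), for a name from the list of things; names that differ only in an ending like _2 or _b are one class to them, and where a whole thing is asked for, a point or a joint stands for the part that bears it (a point fixed in the world has none). Each returns a list of dicts, best first, with "score" (0 to 1); they miss things now and then, are a little off and sometimes report something else, mostly with a low value. They report only what shows in the picture. A call takes as long as a camera call. They do not tell look-alikes from the thing itself.
- recognise(label, picture): "at" ([x, y, z] in m, in the coordinates of the camera as it stood for that picture, good to about 4 mm: the middle of the surface that is visible of it).
The state is a dict: "time_s": time; "joints": joint angles; "joint_velocities": joint speeds; "effort": joint torques, N m; "tcp_pos": TCP position; "ee_rot": TCP orientation; "wrist_force": force on the tool from outside, world axes, zero at the start; "moment": the same for the moment, N m; "gripper_width": opening from 0.0 (shut) to 1.0 (fully open).
Only numpy, scipy, OpenCV 4.12 (cv2) and the standard library are available. Lean on these libraries where they do the work, as an engineer would, in place of code of your own. Each camera call takes 0.05 s, during which the arm holds its last target.

## Working session

There is one attempt and no reset: what is moved stays moved. The work goes in short steps, Python scripts to look and compute and a tool call to move; the robot and the scene stay as the last step left them, time stands still between calls to the robot, and variables do not carry over. Pictures are saved under pics/ and viewed, and the job is handed in when it is done.

Besides the shell and the picture viewer there is one more tool, called after "Emit:" as name(argument=value, ...), one argument or row to a line, values as JSON. apply_moves: Moves the arm, as the interface text tells. Its arguments: {"type":"object","properties":{"plan":{"type":"array","items":{"type":"array","items":{"type":"array","items":{"type":"number"}}}}},"required":["plan"]}

```bash
mkdir -p pics; ls; cat > h.py <<'E'
import numpy as np, cv2
from station import sense, capture, finish_job, recognise
def save(c,n): cv2.imwrite('pics/'+n,cv2.cvtColor(c['pixels'],cv2.COLOR_RGB2BGR))
def w(c,p): return np.array(c['R']).T@(np.array(p)-np.array(c['t']))
E
python3 - <<'E'
from h import *
s=sense();print(s)
for n in ['scene','side']:
    c=capture(n);save(c,n+'1.png')
    for l in ['post','stud','gauge','hammer','paste_jar','big_nut','maple_block']:
        for r in recognise(l,c)[:3]: print(n,l,round(r['score'],2),w(c,r['at']).round(4), (np.array(c['mtx'])@(np.array(r['at'])/r['at'][2]))[:2].round())
E
```

```text
pics
{'time_s': 0.0, 'joints': array([-5.46852326e+01,  2.20909469e+01,  3.80124834e-01, -3.17898699e-02,
       -6.84128512e+01, -1.48164210e+01]), 'joint_velocities': array([ 0.01765474,  0.03397786,  0.04902712,  0.00368719, -0.02129716,
       -0.0178362 ]), 'effort': array([-1.77315320e-03, -3.90668106e+01,  1.87402922e+01,  4.21979696e+00,
        1.09460321e-02, -1.97870336e-04]), 'tcp_pos': array([ 0.21868027, -0.58485615,  0.22945276]), 'ee_rot': array([[-9.36753933e-01, -3.49987693e-01, -8.26745301e-04],
       [-3.49988665e-01,  9.36751671e-01,  2.05950832e-03],
       [ 5.36524764e-05,  2.21860400e-03, -9.99997537e-01]]), 'wrist_force': array([ 0.65920459, -0.32997619,  0.21873806]), 'moment': array([-0.00601203,  0.00993633, -0.0045313 ]), 'gripper_width': 1.0019261730773508}
scene post 0.87 [ 0.4011 -0.0686  0.0264] [367. 212.]
scene post 0.72 [ 0.5792 -0.0683  0.0371] [317. 242.]
scene post 0.57 [ 0.7796 -0.1865  0.0489] [218. 256.]
scene stud 0.97 [ 0.771  -0.2051  0.1242] [211. 226.]
scene stud 0.83 [ 0.5713 -0.0756  0.099 ] [317. 220.]
scene stud 0.64 [ 0.3929 -0.07
[... 471 characters left out ...]

side post 0.92 [ 0.3776 -0.0668  0.0331] [416. 291.]
side post 0.83 [ 0.5488 -0.0682  0.0345] [350. 255.]
side post 0.81 [ 0.7418 -0.1959  0.046 ] [318. 189.]
side stud 0.71 [ 0.5564 -0.0725  0.1051] [349. 228.]
side stud 0.69 [ 0.7534 -0.2069  0.13  ] [316. 157.]
side stud 0.68 [ 0.3867 -0.0743  0.0782] [417. 272.]
side gauge 0.68 [ 0.3819 -0.0744  0.0821] [419. 272.]
side gauge 0.56 [ 0.5543 -0.0726  0.105 ] [350. 229.]
side gauge 0.53 [ 0.7449 -0.2008  0.1334] [317. 158.]
side hammer 0.87 [ 0.4668 -0.2991  0.0225] [435. 219.]
side paste_jar 0.65 [0.4502 0.2917 0.0706] [271. 383.]
side big_nut 0.81 [0.6275 0.3048 0.0257] [199. 350.]
side maple_block 0.59 [0.7636 0.0312 0.0363] [248. 238.]
```

View pics/scene1.png

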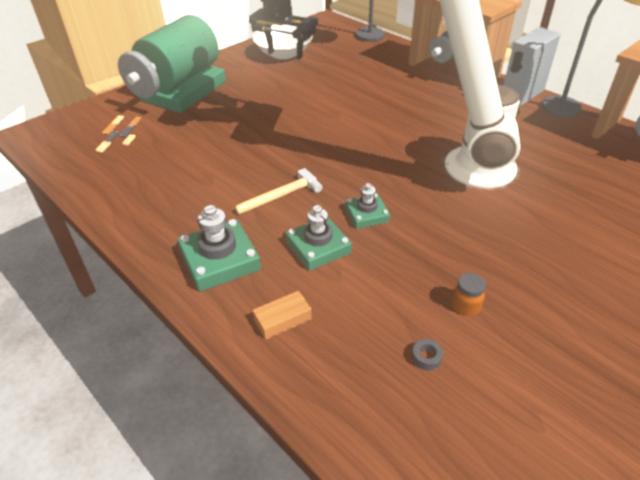

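View pics/side1.png

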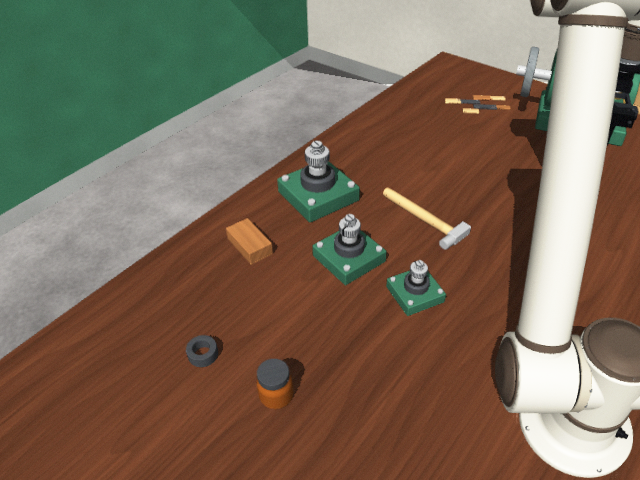

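The three posts, left to right in the scene view, are large (215,245), middle (317,235) and small (367,205). I'll measure their sizes from depth.

```bash
cat >> h.py <<'E'
def cloud(c):
    d=c['depth'];v,u=np.nonzero(d>0);z=d[v,u]
    p=cv2.undistortPoints(np.stack([u,v],1).astype(np.float64)[:,None],np.array(c['mtx']),np.array(c['distortion']))[:,0]
    P=np.c_[p*z[:,None],z]
    return P,np.c_[u,v],c['pixels'][v,u].astype(float)
E
python3 - <<'E'
from h import *
for n in ['scene','side']:
    c=capture(n);P,uv,col=cloud(c);X=(P-np.array(c['t']))@np.array(c['R'])
    for nm,(x,y) in dict(s=(.385,-.072),m=(.563,-.073),l=(.765,-.2)).items():
        k=(np.hypot(X[:,0]-x,X[:,1]-y)<.12)&(X[:,2]>.012)&(X[:,2]<.25)
        g=(col[:,1]>1.3*col[:,0])
        b=k&g
        zt=np.percentile(X[b,2],[50,80]).round(4)
        tb=b&(X[:,2]>zt[1]-.006)
        r=cv2.minAreaRect((X[tb,:2]*1000).astype(np.float32))
        near=k&(np.hypot(X[:,0]-r[0][0]/1e3,X[:,1]-r[0][1]/1e3)<.04)
        top=np.percentile(X[near,2],[98,100])
        t=near&(X[:,2]>top[1]-.006)
        print(n,nm,zt,r,top,X[t].mean(0).round(4),t.sum())
E
```

```text
scene s [0.0251 0.027 ] ((421.3689880371094, -89.80705261230469), (80.16548919677734, 153.7509307861328), 63.2238655090332) [0.09446873 0.09728433] [ 0.3902 -0.0806  0.0948] 29
scene m [0.033  0.0351] ((566.1480712890625, -77.31197357177734), (115.71583557128906, 117.46429443359375), 75.3751220703125) [0.12400166 0.12774009] [ 0.564  -0.0813  0.1241] 46
scene l [0.0428 0.0449] ((763.05322265625, -212.56488037109375), (149.83053588867188, 150.5909423828125), 72.52689361572266) [0.16010262 0.16337537] [ 0.7614 -0.2153  0.1596] 73
side s [0.0279 0.0298] ((417.4253234863281, -91.2998046875), (98.53524017333984, 165.4543914794922), 70.3882827758789) [0.09893293 0.10317481] [ 0.3878 -0.0829  0.0988] 30
side m [0.0359 0.0381] ((562.287109375, -82.20567321777344), (120.07676696777344, 119.34071350097656), 76.40912628173828) [0.1277616  0.13106224] [ 0.5627 -0.0829  0.1275] 50
side l [0.0445 0.0473] ((759.8824462890625, -215.72772216796875), (155.01747131347656, 154.4619140625), 72.79552459716797) [0.16131396 0.16361867] [ 0.7602 -0.2155  0.1606] 67
```

Middle post (about 117–120 mm side, 36 mm deck, 126 mm top) is the one meant, at roughly (0.564, -0.081). I'll move above it while winding the wrist counter-clockwise, so the whole screw-down fits in one grasp.

Emit:
apply_moves(
  plan=[
    [[100,0.68,1,0.1,0,0,0.12],[100,0.68,1,0.1,0,0,0.12],[100,0.68,1,0.1,0,0,0.12],[100,0.68,1,0,0,0,0.12],[100,0.68,1,0,0,0,0.12],[100,0.68,1,0,0,0,0.12],[100,0.68,1,0,0,0,0.12],[100,0.68,1,0,0,0,0.12],[100,0.68,1,0,0,0,0.12],[100,0.68,1,0,0,0,0.12],[100,0.68,1,0,0,0,0.12],[100,0.68,1,0,0,0,0.12]],
  ],
)

```text
time_s: 1.9
tcp_pos: [0.4263, -0.276, 0.2386]
ee_rot: [[0.275, -0.962, 0.004], [-0.962, -0.275, -0.003], [0.004, -0.003, -1.0]]
wrist_force: [0.7, -0.2, 0.7]
gripper_width: 0.999
```

```bash
python3 - <<'E'
from h import *
s=sense();print(s['time_s'],s['joints'].round(1),s['tcp_pos'],s['ee_rot'].round(3))
E
```

```text
1.9 [-14.5  10.1 -15.2   0.1 -64.5  30.4] [ 0.42633708 -0.27596902  0.23855485] [[ 0.275 -0.962  0.004]
 [-0.962 -0.275 -0.003]
 [ 0.004 -0.003 -1.   ]]
```

Emit:
apply_moves(
  plan=[
    [[100,0.7,1,0,0,0,0.12],[100,0.7,1,0,0,0,0.12],[100,0.7,1,0,0,0,0.12],[100,0.7,1,0,0,0,0.12],[100,0.7,1,0,0,0,0.12],[100,0.7,1,0,0,0,0.12],[100,0.7,1,0,0,0,0.12],[100,0.6,0.8,0,0,0,0.12],[100,0,0,0,0,0,0.12],[100,0,0,0,0,0,0.12],[100,0,0,0,0,0,0.12],[100,0,0,0,0,0,0.12]],
  ],
)

```text
time_s: 2.9
tcp_pos: [0.5735, -0.0626, 0.2403]
ee_rot: [[0.978, 0.207, 0.007], [0.207, -0.978, 0.008], [0.009, -0.006, -1.0]]
wrist_force: [0.6, 0.6, 0.7]
gripper_width: 1.0
```

Emit:
apply_moves(
  plan=[
    [[100,0,0,0,0,0,0.12],[100,0,0,0,0,0,0.12],[100,0,0,0,0,0,0.12],[100,0,0,0,0,0,0.12],[100,0,0,0,0,0,0.12],[100,0,0,0,0,0,0.12],[100,0,0,0,0,0,0.12],[100,0,0,0,0,0,0.12],[100,0,0,0,0,0,0.12],[100,0,0,0,0,0,0]],
  ],
)

```text
time_s: 3.73
tcp_pos: [0.5737, -0.0619, 0.2407]
ee_rot: [[0.234, 0.972, -0.004], [0.972, -0.234, 0.01], [0.009, -0.006, -1.0]]
wrist_force: [0.4, -0.8, -1.3]
gripper_width: 1.002
```

```bash
cat >> h.py <<'E'
def wcam(name=None):
    s=sense();c=capture('wrist')
    T=np.eye(4);T[:3,:3]=s['ee_rot'];T[:3,3]=s['tcp_pos']
    c['M']=T@np.array(c['mount'])
    if name: save(c,name)
    return s,c
E
python3 - <<'E'
from h import *
s,c=wcam('w1.png');print(s['time_s'],s['joints'].round(1),s['tcp_pos'],s['ee_rot'].round(3));print(c['mount'],c['mtx'],c['distortion'],c['M'])
P,uv,col=cloud(c);X=P@c['M'][:3,:3].T+c['M'][:3,3]
k=(np.hypot(X[:,0]-.564,X[:,1]+.08)<.05)
print(np.percentile(X[k,2],[1,50,99,100]) if k.any() else 0)
for l in ['gauge','stud','post']:
    for r in recognise(l,c)[:2]: print(l,r['score'],c['M'][:3,:3]@r['at']+c['M'][:3,3])
E
```

```text
3.7333 [  9.6  17.1  -5.1  -0.7 -67.9 157.1] [ 0.57369061 -0.06190666  0.24067196] [[ 0.234  0.972 -0.004]
 [ 0.972 -0.234  0.01 ]
 [ 0.009 -0.006 -1.   ]]
[[-8.85114998e-04 -9.63925575e-01 -2.66170439e-01  7.21362301e-02]
 [ 9.99999231e-01 -1.08453387e-03  6.02229232e-04 -1.21500786e-03]
 [-8.69175015e-04 -2.66169701e-01  9.63925793e-01 -1.54544020e-01]
 [ 0.00000000e+00  0.00000000e+00  0.00000000e+00  1.00000000e+00]] [[367.64658475   0.         318.61218102]
 [  0.         367.64658475 233.11369993]
 [  0.           0.           1.        ]] [-0.00180689  0.          0.          0.          0.        ] [[ 0.97203661 -0.22561495 -0.06513622  0.589939  ]
 [-0.23477571 -0.93961067 -0.24902238  0.00692298]
 [-0.00501952  0.25735127 -0.96630488  0.39587324]
 [ 0.          0.          0.          1.        ]]
[0.03559367 0.34213163 0.35497745 0.35615231]
gauge 0.94 [ 0.56603205 -0.0773521   0.10646519]
gauge 0.81 [ 0.39851907 -0.0854452   0.08082786]
stud 0.65 [ 0.56155544 -0.07839094  0.10496492]
post 0.88 [ 0.75007272 -0.16224901  0.05187943]
post 0.68 [ 0.40486012 -0.06996129  0.02673637]
```

View pics/w1.png

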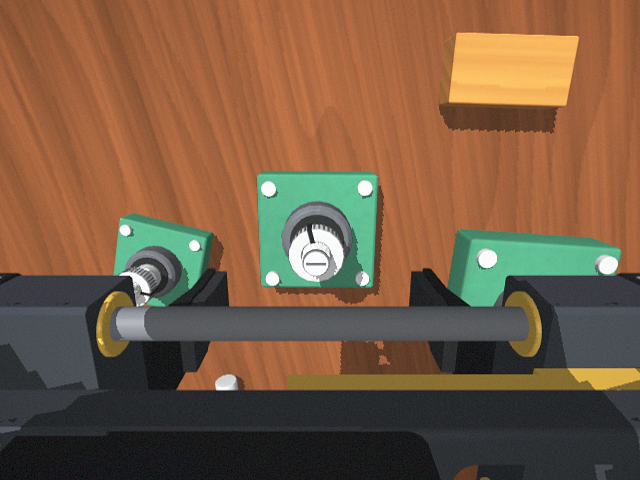

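The middle post is centred at about pixel (318,232), with the stud's slotted end at (315,263) and the gauge slit at (312,235). Now a precise axis estimate from the stud end and the deck outline.

```bash
cat >> h.py <<'E'
def ray(c,uv,z):
    p=cv2.undistortPoints(np.array(uv,float).reshape(-1,1,2),np.array(c['mtx']),np.array(c['distortion']))[:,0]
    d=np.c_[p,np.ones(len(p))]@c['M'][:3,:3].T;o=c['M'][:3,3]
    return o+d*((z-o[2])/d[:,2])[:,None]
E
python3 - <<'E'
from h import *
s,c=wcam()
im=c['pixels'];f=im.astype(float)
g=((f[...,1]>1.3*f[...,0])).astype(np.uint8);g[:165]=0;g[295:]=0;g[:,:250]=0;g[:,386:]=0
v,u=np.nonzero(g)
X=ray(c,np.c_[u,v],.036)
hull=cv2.convexHull((X[:,:2]*1000).astype(np.float32));r=cv2.minAreaRect(hull);print(r)
z=cv2.resize(im[160:300,250:390],None,fx=5,fy=5,interpolation=cv2.INTER_CUBIC)
cv2.imwrite('pics/w1z.png',cv2.cvtColor(z,cv2.COLOR_RGB2BGR)[:600])
# depth
P,uv,col=cloud(c);W=P@c['M'][:3,:3].T+c['M'][:3,3]
k=(uv[:,0]>285)&(uv[:,0]<350)&(uv[:,1]>200)&(uv[:,1]<290)
for lo,hi in [(.12,.135),(.1,.115),(.055,.07)]:
    q=k&(W[:,2]>lo)&(W[:,2]<hi); print(lo,q.sum(),np.median(W[q],0),W[q].min(0),W[q].max(0))
for px in [(315,263)]: print(ray(c,[px],.126))
E
```

```text
((564.3160400390625, -84.13599395751953), (120.16427612304688, 118.34402465820312), 76.16067504882812)
0.12 653 [ 0.56414529 -0.08430043  0.12604889] [ 0.55222097 -0.09692434  0.12010375] [ 0.57504007 -0.07432193  0.12841314]
0.1 1692 [ 0.56582623 -0.07939995  0.10793618] [ 0.54044267 -0.10982769  0.1000152 ] [ 0.58702209 -0.06197618  0.11496425]
0.055 1498 [ 0.57198016 -0.06728283  0.06243347] [ 0.53137954 -0.11191198  0.05506975] [ 0.59662799 -0.05197294  0.06670079]
[[ 0.56327684 -0.08526227  0.126     ]]
```

View pics/w1z.png

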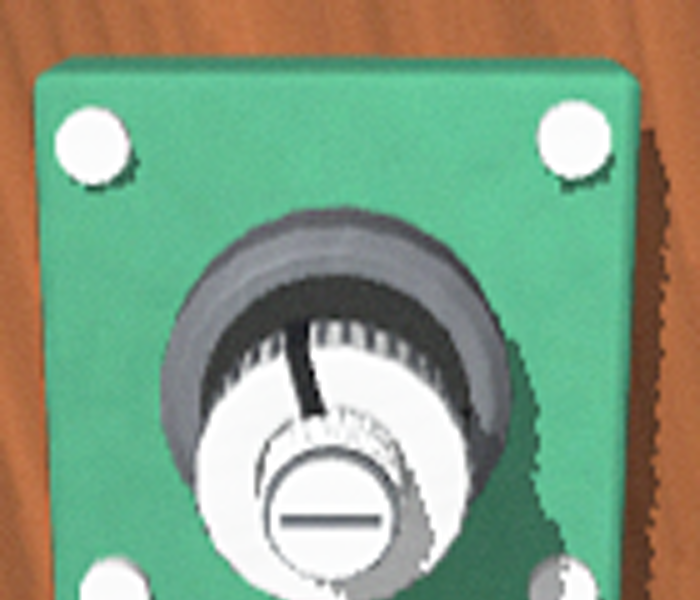

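Emit:
apply_moves(
  plan=[
    [[100,-0.39,-0.9,0,-0.01,-0.004,0],[100,0,0,-1,0,0,0],[100,0,0,-1,0,0,0],[100,0,0,-1,0,0,0],[100,0,0,-1,0,0,0],[100,0,0,0,0,0,0]],
  ],
)

```text
time_s: 4.48
tcp_pos: [0.5651, -0.0855, 0.1406]
ee_rot: [[0.246, 0.969, 0.01], [0.969, -0.246, 0.0], [0.003, 0.01, -1.0]]
wrist_force: [-0.6, 0.7, -0.5]
gripper_width: 1.003
```

```bash
python3 - <<'E'
from h import *
s,c=wcam('w2.png');print(s['time_s'],s['joints'].round(1),s['tcp_pos'],s['ee_rot'].round(4),s['wrist_force'],s['moment'])
P,uv,col=cloud(c);W=P@c['M'][:3,:3].T+c['M'][:3,3]
k=(np.hypot(W[:,0]-.564,W[:,1]+.084)<.05)
for lo,hi in [(.12,.135),(.1,.115)]:
    q=k&(W[:,2]>lo)&(W[:,2]<hi); print(lo,q.sum(),np.median(W[q],0),W[q].min(0),W[q].max(0))
E
```

```text
4.4833 [ 7.70e+00  2.12e+01 -1.48e+01  1.00e-01 -5.34e+01  1.58e+02] [ 0.56505101 -0.08549679  0.14063651] [[ 2.462e-01  9.692e-01  1.000e-02]
 [ 9.692e-01 -2.462e-01  2.000e-04]
 [ 2.600e-03  9.700e-03 -9.999e-01]] [-0.59092823  0.74046454 -0.51110583] [-0.16395631  0.21923025 -0.03823898]
0.12 1702 [ 0.56383541 -0.08391763  0.12618027] [ 0.51848089 -0.10440584  0.12008376] [ 0.61265741 -0.06332097  0.13499082]
0.1 3692 [ 0.56625251 -0.07788377  0.10789872] [ 0.54031528 -0.10904813  0.10002388] [ 0.58700321 -0.06196229  0.11498874]
```

View pics/w2.png

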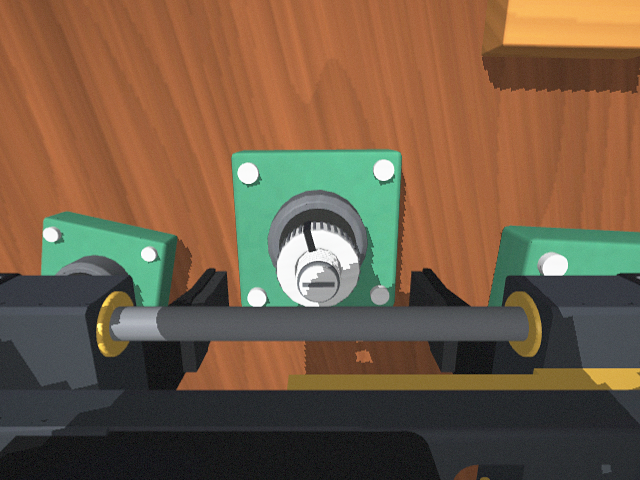

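Gauge top is at about 0.108 m, and the stud is centred between the fingers (stud x≈318, finger midpoint ≈320). Descend, then grip.

Emit:
apply_moves(
  plan=[
    [[100,-0.05,0.05,-0.7,0,0.01,0],[100,0,0,-0.7,0,0,0],[100,0,0,-0.7,0,0,0],[100,0,0,0,0,0,0]],
  ],
)

```text
time_s: 4.87
tcp_pos: [0.5713, -0.0844, 0.0973]
ee_rot: [[0.245, 0.969, 0.018], [0.969, -0.245, -0.002], [0.003, 0.018, -1.0]]
wrist_force: [-1.5, 0.1, -0.4]
gripper_width: 1.004
```

```bash
python3 - <<'E'
from h import *
s=sense();print(s['time_s'],s['joints'].round(1),s['tcp_pos'],s['ee_rot'].round(4),s['wrist_force'],s['moment'])
E
```

```text
4.8667 [  7.8  24.4 -17.2   0.3 -47.4 157.8] [ 0.5713455  -0.08436633  0.09731105] [[ 0.2455  0.9692  0.0178]
 [ 0.9694 -0.2455 -0.0018]
 [ 0.0027  0.0177 -0.9998]] [-1.47945951  0.08572515 -0.4243803 ] [-0.11570447  0.1940251  -0.03571685]
```

Emit:
apply_moves(
  plan=[
    [[100,0,0,0,0,0,0],[100,0,0,0,0,0,0]],
  ],
)

```text
time_s: 5.03
tcp_pos: [0.5737, -0.0843, 0.1007]
ee_rot: [[0.245, 0.969, 0.022], [0.97, -0.245, -0.002], [0.003, 0.022, -1.0]]
wrist_force: [-0.6, 0.1, -1.0]
gripper_width: 0.996
```

```bash
python3 - <<'E'
from h import *
s=sense();print(s['time_s'],s['joints'].round(1),s['tcp_pos'],s['ee_rot'].round(4),s['wrist_force'],s['moment'])
E
```

```text
5.0333 [  7.8  24.2 -16.9   0.4 -47.6 157.7] [ 0.57370917 -0.08432453  0.10067453] [[ 0.245   0.9693  0.0225]
 [ 0.9695 -0.245  -0.0024]
 [ 0.0032  0.0224 -0.9997]] [-0.59887419  0.10800018 -0.97214551] [-0.15813441  0.05119378  0.03612967]
```

Emit:
apply_moves(
  plan=[
    [[100,-0.2,0,-0.25,0,0.012,0],[100,-0.2,0,-0.25,0,0.012,0]],
  ],
)

```text
time_s: 5.2
tcp_pos: [0.5666, -0.0841, 0.0923]
ee_rot: [[0.244, 0.97, 0.006], [0.97, -0.244, -0.002], [-0.001, 0.007, -1.0]]
wrist_force: [0.4, -0.4, -0.4]
gripper_width: 1.001
```

Emit:
apply_moves(
  plan=[
    [[100,0,0,0,0,0,0]],
  ],
)

```text
time_s: 5.28
tcp_pos: [0.5657, -0.0841, 0.0919]
ee_rot: [[0.245, 0.97, 0.005], [0.97, -0.245, -0.002], [-0.001, 0.005, -1.0]]
wrist_force: [0.1, 0.0, 0.9]
gripper_width: 0.999
```

Emit:
apply_moves(
  plan=[
    [[100,0,0,0,0,0,0],[100,0,0,0,0,0,0],[100,0,0,0,0,0,0]],
  ],
)

```text
time_s: 5.53
tcp_pos: [0.5659, -0.0842, 0.0928]
ee_rot: [[0.245, 0.97, 0.006], [0.97, -0.245, -0.002], [-0.001, 0.006, -1.0]]
wrist_force: [-0.1, 0.5, 0.0]
gripper_width: 0.999
```

Emit:
apply_moves(
  plan=[
    [[100,-0.09,0,-0.2,-0.002,0.006,0],[100,0,0,0,0,0,0]],
  ],
)

```text
time_s: 5.7
tcp_pos: [0.5636, -0.0842, 0.0877]
ee_rot: [[0.245, 0.97, 0.0], [0.97, -0.245, -0.004], [-0.004, 0.001, -1.0]]
wrist_force: [-0.1, 0.2, -0.9]
gripper_width: 1.0
```

```bash
python3 - <<'E'
from h import *
s,c=wcam('w3.png');print(s['time_s'],s['joints'].round(1),s['tcp_pos'],s['ee_rot'].round(4),s['wrist_force'],s['moment'])
P,uv,col=cloud(c);W=P@c['M'][:3,:3].T+c['M'][:3,3]
k=(np.hypot(W[:,0]-.564,W[:,1]+.084)<.017)
for lo,hi in [(.12,.135),(.1,.115)]:
    q=k&(W[:,2]>lo)&(W[:,2]<hi); print(lo,q.sum(),np.median(W[q],0),W[q].min(0),W[q].max(0))
E
```

```text
5.7 [  7.9  24.9 -18.1   0.3 -47.  157.7] [ 0.56360109 -0.08415189  0.08772388] [[ 0.2447  0.9696  0.    ]
 [ 0.9696 -0.2447 -0.0041]
 [-0.004   0.0011 -1.    ]] [-0.10822118  0.15295215 -0.88283946] [-0.12823045  0.072623    0.00885514]
0.12 1362 [ 0.56265717 -0.08833229  0.12643714] [ 0.55221329 -0.09563287  0.12109828] [ 0.57413856 -0.08143809  0.12824365]
0.1 1707 [ 0.56689073 -0.07441514  0.10820135] [ 0.54936787 -0.08403737  0.1022335 ] [ 0.58089457 -0.06708036  0.11497768]
```

View pics/w3.png

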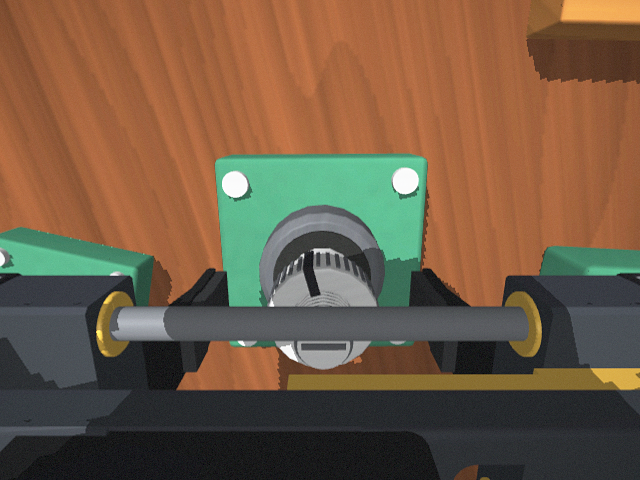

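Ring and stud sit about 4 px right of the finger midpoint (about 1 mm along tool y). I'll shift slightly and close.

Emit:
apply_moves(
  plan=[
    [[60,0.05,-0.01,0,0,0,0],[40,0,0,0,0,0,0],[40,0,0,0,0,0,0],[40,0,0,0,0,0,0]],
  ],
)

```text
time_s: 6.08
tcp_pos: [0.5658, -0.0845, 0.0881]
ee_rot: [[0.244, 0.97, 0.001], [0.97, -0.244, -0.005], [-0.004, 0.002, -1.0]]
wrist_force: [-0.1, -0.2, -0.2]
gripper_width: 0.782
```

```bash
cat >> h.py <<'E'
def st():
    s=sense();R=s['ee_rot'];print(round(s['time_s'],2),'j1',s['joints'][0].round(2),'j6',s['joints'][5].round(2),'p',(s['tcp_pos']*1000).round(2),'yaw',np.degrees(np.arctan2(R[1,0],R[0,0])).round(2),'zax',R[:,2].round(4),'F',s['wrist_force'].round(1),'Ftool',(R.T@s['wrist_force']).round(1),'M',s['moment'].round(3),'e6',s['effort'][5].round(3),'w',round(s['gripper_width']*87,2))
E
python3 -c "from h import *;st()"
```

```text
6.08 j1 7.87 j6 157.75 p [565.76 -84.49  88.09] yaw 75.87 zax [ 0.0012 -0.0045 -1.    ] F [-0.1 -0.2 -0.2] Ftool [-0.2 -0.   0.2] M [-0.081  0.016 -0.01 ] e6 0.0 w 68.04
```

Emit:
apply_moves(
  plan=[
    [[0,-0.04,0,0,0,0,0],[0,0,0,0,0,0,0],[0,0,0,0,0,0,0]],
  ],
)

```text
time_s: 6.33
tcp_pos: [0.5647, -0.0845, 0.0882]
ee_rot: [[0.244, 0.97, 0.001], [0.97, -0.244, -0.004], [-0.004, 0.002, -1.0]]
wrist_force: [0.6, 0.3, 0.2]
gripper_width: 0.552
```

Emit:
apply_moves(
  plan=[
    [[0,0,0,0,0,0,0],[0,0,0,0,0,0,0],[0,0,0,0,0,0,0]],
  ],
)

```text
time_s: 6.58
tcp_pos: [0.5652, -0.0846, 0.0882]
ee_rot: [[0.244, 0.97, 0.002], [0.97, -0.244, -0.005], [-0.004, 0.004, -1.0]]
wrist_force: [1.4, 0.2, -0.3]
gripper_width: 0.514
```

```bash
python3 -c "from h import *;st()"
```

```text
6.58 j1 7.88 j6 157.73 p [565.25 -84.55  88.21] yaw 75.87 zax [ 0.0025 -0.0046 -1.    ] F [ 1.4  0.2 -0.3] Ftool [0.5 1.3 0.3] M [-0.097  0.     0.045] e6 0.008 w 44.76
```

Gripped (width 45–46 mm), low forces. Binding can't occur before 108°, so I begin with a short turn to check centring.

Emit:
apply_moves(
  plan=[
    [[0,0,0,0,0,0,-0.06],[0,0,0,0,0,0,-0.1],[0,0,0,0,0,0,-0.1],[0,0,0,0,0,0,-0.1],[0,0,0,0,0,0,-0.1]],
  ],
)

```text
time_s: 7.0
tcp_pos: [0.5656, -0.0848, 0.088]
ee_rot: [[0.663, 0.748, 0.0], [0.748, -0.663, -0.006], [-0.004, 0.004, -1.0]]
wrist_force: [0.7, 0.0, -1.1]
gripper_width: 0.514
```

```bash
python3 -c "from h import *;st()"
```

```text
7.0 j1 7.88 j6 130.26 p [565.6  -84.77  87.99] yaw 48.44 zax [ 4.0e-04 -5.7e-03 -1.0e+00] F [ 0.7  0.  -1.1] Ftool [0.5 0.5 1.1] M [-0.27  -0.105  0.015] e6 0.793 w 44.72
```

Emit:
apply_moves(
  plan=[
    [[0,0,0,0,0,0,-0.1],[0,0,0,0,0,0,-0.1],[0,0,0,0,0,0,-0.1],[0,0,0,0,0,0,-0.1],[0,0,0,0,0,0,-0.1],[0,0,0,0,0,0,-0.1],[0,0,0,0,0,0,-0.1],[0,0,0,0,0,0,-0.1],[0,0,0,0,0,0,-0.1]],
  ],
)

```text
time_s: 7.75
tcp_pos: [0.5659, -0.0855, 0.0875]
ee_rot: [[0.995, -0.1, -0.004], [-0.1, -0.995, -0.004], [-0.004, 0.005, -1.0]]
wrist_force: [0.3, 0.4, 0.5]
gripper_width: 0.515
```

```bash
python3 -c "from h import *;st()"
```

```text
7.75 j1 7.73 j6 76.31 p [565.89 -85.52  87.54] yaw -5.76 zax [-0.0045 -0.0043 -1.    ] F [0.3 0.4 0.5] Ftool [ 0.2 -0.4 -0.5] M [-0.134 -0.038 -0.002] e6 0.786 w 44.78
```

Emit:
apply_moves(
  plan=[
    [[0,0,0,0,0,0,-0.03],[0,0,0,0,0,0,-0.03],[0,0,0,0,0,0,-0.03]],
  ],
)

```text
time_s: 8.0
tcp_pos: [0.5659, -0.0856, 0.0875]
ee_rot: [[0.98, -0.197, -0.005], [-0.197, -0.98, -0.004], [-0.004, 0.004, -1.0]]
wrist_force: [0.8, -0.3, -0.7]
gripper_width: 0.511
```

```bash
python3 -c "from h import *;st()"
```

```text
8.0 j1 7.7 j6 70.78 p [565.86 -85.63  87.49] yaw -11.37 zax [-0.0048 -0.0036 -1.    ] F [ 0.8 -0.3 -0.7] Ftool [0.8 0.1 0.7] M [-0.048 -0.006  0.027] e6 0.202 w 44.47
```

Emit:
apply_moves(
  plan=[
    [[0,0,0,0,0,0,-0.1],[0,0,0,0,0,0,-0.1],[0,0,0,0,0,0,-0.1],[0,0,0,0,0,0,0]],
  ],
)

```text
time_s: 8.33
tcp_pos: [0.5658, -0.0859, 0.0873]
ee_rot: [[0.871, -0.491, -0.006], [-0.491, -0.871, -0.002], [-0.004, 0.004, -1.0]]
wrist_force: [0.1, -0.5, 0.2]
gripper_width: 0.512
```

```bash
python3 -c "from h import *;st()"
```

```text
8.33 j1 7.62 j6 52.92 p [565.76 -85.88  87.33] yaw -29.4 zax [-0.0056 -0.0018 -1.    ] F [ 0.1 -0.5  0.2] Ftool [ 0.4  0.3 -0.2] M [ 0.08   0.011 -0.009] e6 -0.541 w 44.57
```

Emit:
apply_moves(
  plan=[
    [[0,0,0,0,0,0,-0.045],[0,0,0,0,0,0,-0.045]],
  ],
)

```text
time_s: 8.5
tcp_pos: [0.5658, -0.0859, 0.0873]
ee_rot: [[0.825, -0.565, -0.006], [-0.565, -0.825, -0.001], [-0.004, 0.004, -1.0]]
wrist_force: [0.6, -0.1, -1.2]
gripper_width: 0.507
```

```bash
python3 -c "from h import *;st()"
```

```text
8.5 j1 7.6 j6 47.95 p [565.75 -85.92  87.31] yaw -34.43 zax [-0.0056 -0.0012 -1.    ] F [ 0.6 -0.1 -1.2] Ftool [ 0.6 -0.3  1.2] M [-0.083  0.009 -0.011] e6 0.302 w 44.15
```

Free and well centred at 110°. From here on, small steps, checking the moment each time.

Emit:
apply_moves(
  plan=[
    [[0,0,0,0,0,0,-0.045],[0,0,0,0,0,0,-0.045]],
  ],
)

```text
time_s: 8.67
tcp_pos: [0.5657, -0.086, 0.0873]
ee_rot: [[0.772, -0.636, -0.006], [-0.636, -0.772, -0.001], [-0.004, 0.004, -1.0]]
wrist_force: [0.7, -0.5, -1.1]
gripper_width: 0.514
```

```bash
python3 -c "from h import *;st()"
```

```text
8.67 j1 7.57 j6 42.93 p [565.67 -86.01  87.27] yaw -39.5 zax [-5.6e-03 -7.0e-04 -1.0e+00] F [ 0.7 -0.5 -1.1] Ftool [ 0.9 -0.   1.1] M [-0.072 -0.009  0.053] e6 0.314 w 44.69
```

Emit:
apply_moves(
  plan=[
    [[0,0,0,0,0,0,-0.04],[0,0,0,0,0,0,-0.03]],
  ],
)

```text
time_s: 8.83
tcp_pos: [0.5656, -0.0861, 0.0872]
ee_rot: [[0.726, -0.687, -0.006], [-0.687, -0.726, -0.0], [-0.004, 0.004, -1.0]]
wrist_force: [0.5, -0.0, -0.5]
gripper_width: 0.514
```

```bash
python3 -c "from h import *;st()"
```

```text
8.83 j1 7.55 j6 39.06 p [565.62 -86.06  87.21] yaw -43.42 zax [-5.5e-03 -2.0e-04 -1.0e+00] F [ 0.5 -0.  -0.5] Ftool [ 0.3 -0.3  0.5] M [-0.073 -0.014  0.012] e6 0.142 w 44.69
```

Emit:
apply_moves(
  plan=[
    [[0,0,0,0,0,0,-0.05],[0,0,0,0,0,0,-0.04]],
  ],
)

```text
time_s: 9.0
tcp_pos: [0.5656, -0.0861, 0.0872]
ee_rot: [[0.663, -0.749, -0.005], [-0.749, -0.663, 0.0], [-0.004, 0.004, -1.0]]
wrist_force: [0.3, -0.6, -0.1]
gripper_width: 0.508
```

```bash
python3 -c "from h import *;st()"
```

```text
9.0 j1 7.53 j6 34.05 p [565.58 -86.11  87.17] yaw -48.48 zax [-5.5e-03  3.0e-04 -1.0e+00] F [ 0.3 -0.6 -0.1] Ftool [0.7 0.2 0.1] M [-0.066 -0.015  0.031] e6 0.229 w 44.21
```

Emit:
apply_moves(
  plan=[
    [[0,0,0,0,0,0,-0.05],[0,0,0,0,0,0,-0.04]],
  ],
)

```text
time_s: 9.17
tcp_pos: [0.5655, -0.0861, 0.0871]
ee_rot: [[0.594, -0.804, -0.005], [-0.804, -0.594, 0.001], [-0.004, 0.004, -1.0]]
wrist_force: [0.0, -0.2, -0.5]
gripper_width: 0.51
```

```bash
python3 -c "from h import *;st()"
```

```text
9.17 j1 7.51 j6 29.02 p [565.51 -86.15  87.12] yaw -53.55 zax [-5.4e-03  8.0e-04 -1.0e+00] F [ 0.  -0.2 -0.5] Ftool [0.2 0.1 0.5] M [-0.053 -0.013 -0.016] e6 0.227 w 44.41
```

Emit:
apply_moves(
  plan=[
    [[0,0,0,0,0,0,-0.05],[0,0,0,0,0,0,-0.04]],
  ],
)

```text
time_s: 9.33
tcp_pos: [0.5655, -0.0862, 0.0871]
ee_rot: [[0.521, -0.854, -0.005], [-0.854, -0.521, 0.001], [-0.004, 0.004, -1.0]]
wrist_force: [-0.1, -0.4, -0.5]
gripper_width: 0.512
```

```bash
python3 -c "from h import *;st()"
```

```text
9.33 j1 7.49 j6 23.98 p [565.47 -86.18  87.11] yaw -58.63 zax [-0.0051  0.0014 -1.    ] F [-0.1 -0.4 -0.5] Ftool [0.3 0.3 0.5] M [-0.111 -0.036  0.014] e6 0.226 w 44.57
```

Emit:
apply_moves(
  plan=[
    [[0,0,0,0,0,0,-0.05],[0,0,0,0,0,0,-0.04]],
  ],
)

```text
time_s: 9.5
tcp_pos: [0.5654, -0.0862, 0.0871]
ee_rot: [[0.443, -0.897, -0.005], [-0.897, -0.443, 0.002], [-0.004, 0.004, -1.0]]
wrist_force: [-0.7, -0.1, -0.4]
gripper_width: 0.517
```

```bash
python3 -c "from h import *;st()"
```

```text
9.5 j1 7.48 j6 18.95 p [565.38 -86.23  87.06] yaw -63.71 zax [-0.0049  0.0018 -1.    ] F [-0.7 -0.1 -0.4] Ftool [-0.2  0.7  0.4] M [-0.094 -0.055  0.056] e6 0.227 w 44.94
```

Emit:
apply_moves(
  plan=[
    [[0,0,0,0,0,0,-0.05],[0,0,0,0,0,0,-0.03]],
  ],
)

```text
time_s: 9.67
tcp_pos: [0.5653, -0.0862, 0.087]
ee_rot: [[0.371, -0.928, -0.005], [-0.928, -0.371, 0.002], [-0.004, 0.004, -1.0]]
wrist_force: [-0.5, -0.6, -0.5]
gripper_width: 0.511
```

```bash
python3 -c "from h import *;st()"
```

```text
9.67 j1 7.47 j6 14.48 p [565.31 -86.23  87.01] yaw -68.2 zax [-0.0047  0.0023 -1.    ] F [-0.5 -0.6 -0.5] Ftool [0.4 0.7 0.5] M [-0.03  -0.039  0.019] e6 0.097 w 44.48
```

Emit:
apply_moves(
  plan=[
    [[0,0,0,0,0,0,-0.05],[0,0,0,0,0,0,-0.04]],
  ],
)

```text
time_s: 9.83
tcp_pos: [0.5652, -0.0863, 0.087]
ee_rot: [[0.288, -0.958, -0.004], [-0.958, -0.288, 0.003], [-0.004, 0.003, -1.0]]
wrist_force: [0.9, -0.5, -0.0]
gripper_width: 0.514
```

```bash
python3 -c "from h import *;st()"
```

```text
9.83 j1 7.45 j6 9.46 p [565.25 -86.28  86.96] yaw -73.26 zax [-0.0044  0.0027 -1.    ] F [ 0.9 -0.5 -0. ] Ftool [ 0.7 -0.7 -0. ] M [-0.068  0.012  0.024] e6 0.228 w 44.71
```

Emit:
apply_moves(
  plan=[
    [[0,0,0,0,0,0,-0.05],[0,0,0,0,0,0,-0.04]],
  ],
)

```text
time_s: 10.0
tcp_pos: [0.5652, -0.0863, 0.0869]
ee_rot: [[0.202, -0.979, -0.004], [-0.979, -0.202, 0.003], [-0.004, 0.003, -1.0]]
wrist_force: [0.2, -0.5, -1.3]
gripper_width: 0.514
```

```bash
python3 -c "from h import *;st()"
```

```text
10.0 j1 7.44 j6 4.42 p [565.16 -86.3   86.94] yaw -78.33 zax [-0.004  0.003 -1.   ] F [ 0.2 -0.5 -1.3] Ftool [ 0.6 -0.1  1.3] M [-0.105 -0.023  0.013] e6 0.227 w 44.71
```

Emit:
apply_moves(
  plan=[
    [[0,0,0,0,0,0,-0.05],[0,0,0,0,0,0,-0.04]],
  ],
)

```text
time_s: 10.17
tcp_pos: [0.565, -0.0863, 0.0869]
ee_rot: [[0.115, -0.993, -0.004], [-0.993, -0.115, 0.003], [-0.004, 0.003, -1.0]]
wrist_force: [-0.3, -0.3, -0.1]
gripper_width: 0.509
```

```bash
python3 -c "from h import *;st()"
```

```text
10.17 j1 7.43 j6 -0.63 p [565.05 -86.32  86.87] yaw -83.4 zax [-0.0038  0.0034 -1.    ] F [-0.3 -0.3 -0.1] Ftool [0.2 0.3 0.1] M [-0.058 -0.047 -0.014] e6 0.227 w 44.3
```

Emit:
apply_moves(
  plan=[
    [[0,0,0,0,0,0,-0.05],[0,0,0,0,0,0,-0.04]],
  ],
)

```text
time_s: 10.33
tcp_pos: [0.565, -0.0863, 0.0868]
ee_rot: [[0.027, -1.0, -0.003], [-1.0, -0.027, 0.004], [-0.004, 0.003, -1.0]]
wrist_force: [0.1, -1.0, -0.0]
gripper_width: 0.512
```

```bash
python3 -c "from h import *;st()"
```

```text
10.33 j1 7.42 j6 -5.68 p [565.   -86.3   86.84] yaw -88.47 zax [-0.0033  0.0037 -1.    ] F [ 0.1 -1.  -0. ] Ftool [ 1.  -0.1  0. ] M [-0.101 -0.045 -0.003] e6 0.228 w 44.52
```

Emit:
apply_moves(
  plan=[
    [[0,0,0,0,0,0,-0.05],[0,0,0,0,0,0,-0.04]],
  ],
)

```text
time_s: 10.5
tcp_pos: [0.5649, -0.0863, 0.0868]
ee_rot: [[-0.062, -0.998, -0.003], [-0.998, 0.062, 0.004], [-0.004, 0.003, -1.0]]
wrist_force: [-0.0, -0.4, -0.5]
gripper_width: 0.512
```

```bash
python3 -c "from h import *;st()"
```

```text
10.5 j1 7.42 j6 -10.73 p [564.94 -86.29  86.8 ] yaw -93.54 zax [-0.0029  0.004  -1.    ] F [-0.  -0.4 -0.5] Ftool [ 0.4 -0.   0.5] M [-0.051 -0.107  0.076] e6 0.228 w 44.53
```

Emit:
apply_moves(
  plan=[
    [[0,0,0,0,0,0,-0.04]],
  ],
)

```text
time_s: 10.58
tcp_pos: [0.5649, -0.0863, 0.0868]
ee_rot: [[-0.101, -0.995, -0.003], [-0.995, 0.101, 0.004], [-0.004, 0.003, -1.0]]
wrist_force: [-0.0, 0.4, -0.4]
gripper_width: 0.509
```

```bash
python3 -c "from h import *;st()"
```

```text
10.58 j1 7.41 j6 -12.96 p [564.91 -86.31  86.79] yaw -95.78 zax [-0.0027  0.0041 -1.    ] F [-0.   0.4 -0.4] Ftool [-0.4  0.1  0.4] M [-0.015 -0.044  0.019] e6 0.274 w 44.27
```

Emit:
apply_moves(
  plan=[
    [[0,0,0,0,0,0,-0.04],[0,0,0,0,0,0,-0.04]],
  ],
)

```text
time_s: 10.75
tcp_pos: [0.5648, -0.0863, 0.0868]
ee_rot: [[-0.178, -0.984, -0.002], [-0.984, 0.178, 0.004], [-0.004, 0.003, -1.0]]
wrist_force: [0.3, -0.1, -0.6]
gripper_width: 0.514
```

```bash
python3 -c "from h import *;st()"
```

```text
10.75 j1 7.41 j6 -17.42 p [564.82 -86.28  86.75] yaw -100.25 zax [-0.0024  0.0043 -1.    ] F [ 0.3 -0.1 -0.6] Ftool [ 0.1 -0.3  0.6] M [-0.093 -0.022 -0.014] e6 0.275 w 44.72
```

Emit:
apply_moves(
  plan=[
    [[0,0,0,0,0,0,-0.05],[0,0,0,0,0,0,-0.04]],
  ],
)

```text
time_s: 10.92
tcp_pos: [0.5648, -0.0863, 0.0867]
ee_rot: [[-0.264, -0.964, -0.002], [-0.964, 0.264, 0.004], [-0.004, 0.003, -1.0]]
wrist_force: [0.3, -0.2, -0.4]
gripper_width: 0.513
```

```bash
python3 -c "from h import *;st()"
```

```text
10.92 j1 7.41 j6 -22.48 p [564.76 -86.27  86.72] yaw -105.31 zax [-0.0019  0.0044 -1.    ] F [ 0.3 -0.2 -0.4] Ftool [ 0.1 -0.3  0.4] M [-0.079 -0.085  0.006] e6 0.23 w 44.62
```

Emit:
apply_moves(
  plan=[
    [[0,0,0,0,0,0,-0.05],[0,0,0,0,0,0,-0.04]],
  ],
)

```text
time_s: 11.08
tcp_pos: [0.5647, -0.0863, 0.0867]
ee_rot: [[-0.348, -0.937, -0.001], [-0.937, 0.348, 0.005], [-0.004, 0.003, -1.0]]
wrist_force: [0.9, -0.1, -0.8]
gripper_width: 0.511
```

```bash
python3 -c "from h import *;st()"
```

```text
11.08 j1 7.41 j6 -27.55 p [564.68 -86.26  86.68] yaw -110.38 zax [-0.0015  0.0045 -1.    ] F [ 0.9 -0.1 -0.8] Ftool [-0.2 -0.9  0.8] M [-0.092 -0.046  0.013] e6 0.229 w 44.42
```

Emit:
apply_moves(
  plan=[
    [[0,0,0,0,0,0,-0.05],[0,0,0,0,0,0,-0.04]],
  ],
)

```text
time_s: 11.25
tcp_pos: [0.5646, -0.0862, 0.0866]
ee_rot: [[-0.43, -0.903, -0.001], [-0.903, 0.43, 0.005], [-0.004, 0.003, -1.0]]
wrist_force: [-0.2, -0.1, -1.0]
gripper_width: 0.51
```

```bash
python3 -c "from h import *;st()"
```

```text
11.25 j1 7.42 j6 -32.62 p [564.61 -86.22  86.63] yaw -115.45 zax [-0.0011  0.0046 -1.    ] F [-0.2 -0.1 -1. ] Ftool [0.2 0.1 1. ] M [-0.06  -0.036  0.06 ] e6 0.229 w 44.38
```

Emit:
apply_moves(
  plan=[
    [[0,0,0,0,0,0,-0.04],[0,0,0,0,0,0,-0.03]],
  ],
)

```text
time_s: 11.42
tcp_pos: [0.5646, -0.0862, 0.0866]
ee_rot: [[-0.49, -0.872, -0.001], [-0.872, 0.49, 0.005], [-0.004, 0.003, -1.0]]
wrist_force: [0.6, -1.2, -1.0]
gripper_width: 0.516
```

```bash
python3 -c "from h import *;st()"
```

```text
11.42 j1 7.42 j6 -36.51 p [564.56 -86.2   86.6 ] yaw -119.33 zax [-7.0e-04  4.6e-03 -1.0e+00] F [ 0.6 -1.2 -1. ] Ftool [ 0.7 -1.1  1. ] M [-0.125 -0.052  0.048] e6 0.144 w 44.91
```

Emit:
apply_moves(
  plan=[
    [[0,0,0,0,0,0,-0.04],[0,0,0,0,0,0,-0.04]],
  ],
)

```text
time_s: 11.58
tcp_pos: [0.5645, -0.0861, 0.0866]
ee_rot: [[-0.556, -0.831, -0.0], [-0.831, 0.556, 0.005], [-0.004, 0.003, -1.0]]
wrist_force: [-0.3, 0.7, -1.8]
gripper_width: 0.514
```

```bash
python3 -c "from h import *;st()"
```

```text
11.58 j1 7.43 j6 -40.96 p [564.5  -86.13  86.56] yaw -123.76 zax [-3.0e-04  4.5e-03 -1.0e+00] F [-0.3  0.7 -1.8] Ftool [-0.5  0.6  1.8] M [-0.094 -0.096  0.015] e6 0.277 w 44.73
```

Emit:
apply_moves(
  plan=[
    [[0,0,0,0,0,0,-0.05],[0,0,0,0,0,0,-0.04]],
  ],
)

```text
time_s: 11.75
tcp_pos: [0.5644, -0.0861, 0.0865]
ee_rot: [[-0.627, -0.779, 0.0], [-0.779, 0.627, 0.004], [-0.003, 0.003, -1.0]]
wrist_force: [-0.9, -0.5, -0.4]
gripper_width: 0.514
```

```bash
python3 -c "from h import *;st()"
```

```text
11.75 j1 7.44 j6 -46.02 p [564.43 -86.11  86.5 ] yaw -128.81 zax [ 0.      0.0044 -1.    ] F [-0.9 -0.5 -0.4] Ftool [1.  0.4 0.4] M [-0.045 -0.044  0.111] e6 0.155 w 44.74
```

Emit:
apply_moves(
  plan=[
    [[0,0,0,0,0,0,-0.03]],
  ],
)

```text
time_s: 11.83
tcp_pos: [0.5644, -0.0861, 0.0865]
ee_rot: [[-0.648, -0.761, 0.0], [-0.761, 0.648, 0.004], [-0.003, 0.003, -1.0]]
wrist_force: [0.5, 0.5, -0.6]
gripper_width: 0.508
```

```bash
python3 -c "from h import *;st()"
```

```text
11.83 j1 7.45 j6 -47.66 p [564.39 -86.08  86.52] yaw -130.43 zax [ 2.0e-04  4.2e-03 -1.0e+00] F [ 0.5  0.5 -0.6] Ftool [-0.7 -0.1  0.6] M [-0.021 -0.103  0.221] e6 -0.043 w 44.24
```

It is binding: the moment rose 0.11 → 0.22 N m over 1.6°, matching the bush stiffness. A little further, then hold.

Emit:
apply_moves(
  plan=[
    [[0,0,0,0,0,0,-0.03]],
  ],
)

```text
time_s: 11.92
tcp_pos: [0.5644, -0.0861, 0.0865]
ee_rot: [[-0.669, -0.743, 0.0], [-0.743, 0.669, 0.004], [-0.003, 0.002, -1.0]]
wrist_force: [0.7, 0.6, -1.3]
gripper_width: 0.511
```

```bash
python3 -c "from h import *;st()"
```

```text
11.92 j1 7.46 j6 -49.25 p [564.39 -86.07  86.52] yaw -131.99 zax [ 2.0e-04  3.9e-03 -1.0e+00] F [ 0.7  0.6 -1.3] Ftool [-0.9 -0.1  1.3] M [-0.07  -0.125  0.32 ] e6 -0.1 w 44.47
```

Emit:
apply_moves(
  plan=[
    [[0,0,0,0,0,0,-0.02],[0,0,0,0,0,0,-0.004]],
  ],
)

```text
time_s: 12.08
tcp_pos: [0.5644, -0.0861, 0.0865]
ee_rot: [[-0.683, -0.73, 0.0], [-0.73, 0.683, 0.003], [-0.003, 0.002, -1.0]]
wrist_force: [-0.5, -0.5, -0.4]
gripper_width: 0.511
```

```bash
python3 -c "from h import *;st()"
```

```text
12.08 j1 7.48 j6 -50.4 p [564.38 -86.06  86.52] yaw -133.09 zax [ 2.0e-04  3.3e-03 -1.0e+00] F [-0.5 -0.5 -0.4] Ftool [ 0.7 -0.   0.4] M [-0.076 -0.108  0.379] e6 -0.439 w 44.49
```

Emit:
apply_moves(
  plan=[
    [[0,0,0,0,0,0,-0.002],[0,0,0,0,0,0,-0.002]],
  ],
)

```text
time_s: 12.25
tcp_pos: [0.5644, -0.086, 0.0865]
ee_rot: [[-0.683, -0.73, 0.0], [-0.73, 0.683, 0.003], [-0.002, 0.002, -1.0]]
wrist_force: [0.4, -1.3, -1.0]
gripper_width: 0.507
```

```bash
python3 -c "from h import *;st()"
```

```text
12.25 j1 7.5 j6 -50.44 p [564.4  -86.05  86.53] yaw -133.09 zax [ 1.0e-04  2.9e-03 -1.0e+00] F [ 0.4 -1.3 -1. ] Ftool [ 0.7 -1.2  1. ] M [-0.093 -0.095  0.329] e6 -0.358 w 44.14
```

Held at about 0.35 N m. The linear fit puts the relaxed bind yaw at about -127.7° (gripper). Two more hold rows, then back off.

Emit:
apply_moves(
  plan=[
    [[0,0,0,0,0,0,-0.002],[0,0,0,0,0,0,-0.002],[0,0,0,0,0,0,0.05],[0,0,0,0,0,0,0.05],[0,0,0,0,0,0,0.05]],
  ],
)

```text
time_s: 12.67
tcp_pos: [0.5645, -0.0861, 0.0865]
ee_rot: [[-0.565, -0.825, 0.0], [-0.825, 0.565, 0.003], [-0.003, 0.002, -1.0]]
wrist_force: [0.5, -1.4, 0.1]
gripper_width: 0.513
```

```bash
python3 -c "from h import *;st()"
```

```text
12.67 j1 7.48 j6 -41.74 p [564.48 -86.14  86.52] yaw -124.43 zax [ 0.      0.0032 -1.    ] F [ 0.5 -1.4  0.1] Ftool [ 0.9 -1.2 -0.1] M [-0.129 -0.132  0.003] e6 -0.377 w 44.62
```

Emit:
apply_moves(
  plan=[
    [[0,0,0,0.002,0,0,0.1],[0,0,0,0.002,0,0,0.12],[0,0,0,0.002,0,0,0.12],[0,0,0,0.002,0,0,0.12],[0,0,0,0.002,0,0,0.12],[0,0,0,0.002,0,0,0.12],[0,0,0,0.002,0,0,0.12],[0,0,0,0.002,0,0,0.12],[0,0,0,0.002,0,0,0.12],[0,0,0,0.002,0,0,0.12]],
  ],
)

```text
time_s: 13.5
tcp_pos: [0.5655, -0.0861, 0.0871]
ee_rot: [[0.583, -0.812, -0.002], [-0.812, -0.583, 0.006], [-0.006, -0.002, -1.0]]
wrist_force: [0.4, -0.2, 0.2]
gripper_width: 0.514
```

```bash
python3 -c "from h import *;st()"
```

```text
13.5 j1 7.36 j6 28.64 p [565.48 -86.14  87.11] yaw -54.34 zax [-0.0023  0.0062 -1.    ] F [ 0.4 -0.2  0.2] Ftool [ 0.4 -0.2 -0.2] M [-0.057 -0.002 -0.017] e6 -0.949 w 44.7
```

Emit:
apply_moves(
  plan=[
    [[0,0,0,0.002,0,0,0.12],[0,0,0,0.002,0,0,0.12],[0,0,0,0.002,0,0,0.12],[0,0,0,0.002,0,0,0.12],[0,0,0,0.002,0,0,0.12],[0,0,0,0.002,0,0,0.12],[0,0,0,0.002,0,0,0.12],[0,0,0,0.002,0,0,0.12],[0,0,0,0.002,0,0,0.12]],
  ],
)

```text
time_s: 14.25
tcp_pos: [0.5659, -0.0853, 0.0877]
ee_rot: [[0.985, 0.175, -0.007], [0.175, -0.985, 0.004], [-0.007, -0.005, -1.0]]
wrist_force: [0.1, 0.8, -0.4]
gripper_width: 0.512
```

```bash
python3 -c "from h import *;st()"
```

```text
14.25 j1 7.48 j6 92.85 p [565.88 -85.28  87.68] yaw 10.07 zax [-0.0074  0.0042 -1.    ] F [ 0.1  0.8 -0.4] Ftool [ 0.3 -0.7  0.4] M [-0.163  0.042 -0.036] e6 -0.94 w 44.57
```

Emit:
apply_moves(
  plan=[
    [[0,0,0,0.002,0,0,0.12],[0,0,0,0.002,0,0,0.12],[0,0,0,0.002,0,0,0.12],[0,0,0,0.002,0,0,0.12],[0,0,0,0.002,0,0,0.12],[0,0,0,0.002,0,0,0.12],[0,0,0,0.002,0,0,0.1],[0,0,0,0,0,0,0.05],[0,0,0,0,0,0,0],[0,0,0,0,0,0,0]],
  ],
)

```text
time_s: 15.08
tcp_pos: [0.5654, -0.0846, 0.0881]
ee_rot: [[0.471, 0.882, -0.008], [0.882, -0.471, 0.0], [-0.003, -0.007, -1.0]]
wrist_force: [-0.2, 0.8, -0.8]
gripper_width: 0.513
```

```bash
python3 -c "from h import *;st()"
```

```text
15.08 j1 7.67 j6 144.3 p [565.44 -84.63  88.09] yaw 61.9 zax [-7.8e-03  4.0e-04 -1.0e+00] F [-0.2  0.8 -0.8] Ftool [ 0.6 -0.5  0.8] M [-0.291 -0.218  0.018] e6 0.064 w 44.61
```

Backed off 189.6° so far (z rise agrees, 1.57 mm). Release, unwind about 180°, regrip.

Emit:
apply_moves(
  plan=[
    [[80,0,0,0,0,0,0],[80,0,0,0,0,0,0],[80,0,0,0,0,0,0],[80,0,0,0,0,0,0],[80,0,0,0,0,0,0],[80,0,0,0,0,0,0]],
  ],
)

```text
time_s: 15.58
tcp_pos: [0.565, -0.0846, 0.0881]
ee_rot: [[0.476, 0.879, -0.009], [0.88, -0.476, 0.001], [-0.004, -0.008, -1.0]]
wrist_force: [-1.1, 0.0, 0.8]
gripper_width: 0.786
```

```bash
python3 - <<'E'
from h import *
st();s,c=wcam('w4.png')
E
```

```text
15.58 j1 7.66 j6 144.03 p [564.96 -84.58  88.14] yaw 61.59 zax [-9.1e-03  9.0e-04 -1.0e+00] F [-1.1  0.   0.8] Ftool [-0.5 -1.  -0.8] M [-0.147  0.046  0.004] e6 0.001 w 68.34
```

View pics/w4.png

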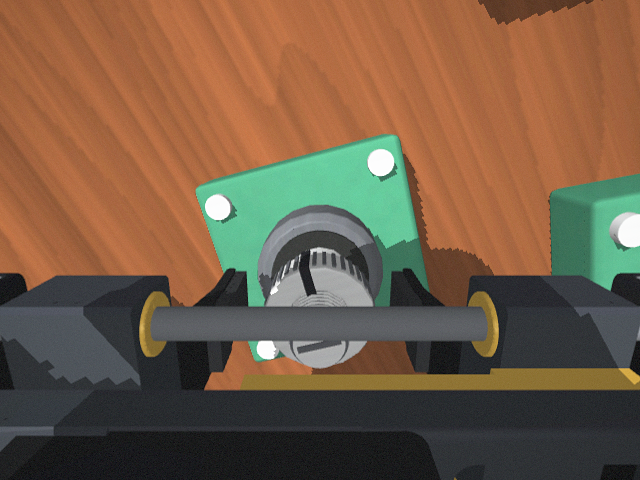

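The slit is at (305,272) relative to the fingers, nearly where it was before gripping (309,272), so no real slip occurred. Now unwind.

Emit:
apply_moves(
  plan=[
    [[78,0,-0.03,0,0,-0.009,-0.12],[78,0,0,0,0,0,-0.12],[78,0,0,0,0,0,-0.12],[78,0,0,0,0,0,-0.12],[78,0,0,0,0,0,-0.12],[78,0,0,0,0,0,-0.12],[78,0,0,0,0,0,-0.12],[78,0,0,0,0,0,-0.12],[78,0,0,0,0,0,-0.12],[78,0,0,0,0,0,-0.12],[78,0,0,0,0,0,-0.12]],
  ],
)

```text
time_s: 16.55
tcp_pos: [0.5648, -0.0852, 0.0881]
ee_rot: [[0.956, -0.294, 0.001], [-0.294, -0.956, 0.0], [0.001, -0.001, -1.0]]
wrist_force: [-0.3, -0.3, 1.0]
gripper_width: 0.778
```

```bash
python3 -c "from h import *;st()"
```

```text
16.55 j1 7.66 j6 65.28 p [564.82 -85.22  88.1 ] yaw -17.08 zax [ 1.2e-03  4.0e-04 -1.0e+00] F [-0.3 -0.3  1. ] Ftool [-0.2  0.3 -1. ] M [-0.036  0.125 -0.001] e6 0.99 w 67.7
```

Emit:
apply_moves(
  plan=[
    [[78,0,0,0,0,0,-0.12],[78,0,0,0,0,0,-0.12],[78,0,0,0,0,0,-0.12],[78,0,0,0,0,0,-0.12],[78,0,0,0,0,0,-0.12],[78,0,0,0,0,0,-0.12],[78,0,0,0,0,0,-0.12],[78,0,0,0,0,0,-0.12],[78,0,0,0,0,0,-0.12],[78,0,0,0,0,0,-0.12],[78,0,0,0,0,0,-0.12],[78,0,0,0,0,0,-0.12]],
  ],
)

```text
time_s: 17.55
tcp_pos: [0.5647, -0.0851, 0.0881]
ee_rot: [[-0.225, -0.974, 0.0], [-0.974, 0.225, -0.001], [0.001, -0.0, -1.0]]
wrist_force: [-0.6, -1.5, 0.3]
gripper_width: 0.783
```

Emit:
apply_moves(
  plan=[
    [[78,0,0,0,0,0,-0.12],[78,0,0,0,0,0,-0.1],[78,0,0,0,0,0,0]],
  ],
)

```text
time_s: 17.8
tcp_pos: [0.5646, -0.0851, 0.0881]
ee_rot: [[-0.444, -0.896, -0.0], [-0.896, 0.444, -0.001], [0.001, -0.0, -1.0]]
wrist_force: [-0.6, 0.7, 0.3]
gripper_width: 0.777
```

```bash
python3 -c "from h import *;st()"
```

```text
17.8 j1 7.71 j6 -34.13 p [564.63 -85.06  88.12] yaw -116.39 zax [-3.e-04 -8.e-04 -1.e+00] F [-0.6  0.7  0.3] Ftool [-0.4  0.8 -0.3] M [ 0.059  0.    -0.025] e6 -0.55 w 67.59
```

Emit:
apply_moves(
  plan=[
    [[0,0,0,0,0,0,0],[0,0,0,0,0,0,0],[0,0,0,0,0,0,0],[0,0,0,0,0,0,0],[0,0,0,0,0,0,0],[0,0,0,0,0,0,0]],
  ],
)

```text
time_s: 18.3
tcp_pos: [0.5651, -0.0852, 0.0881]
ee_rot: [[-0.436, -0.9, 0.001], [-0.9, 0.436, -0.001], [0.001, -0.001, -1.0]]
wrist_force: [0.5, 0.4, 0.8]
gripper_width: 0.516
```

```bash
python3 -c "from h import *;st()"
```

```text
18.3 j1 7.7 j6 -33.62 p [565.09 -85.16  88.15] yaw -115.87 zax [ 6.e-04 -1.e-03 -1.e+00] F [0.5 0.4 0.8] Ftool [-0.5 -0.3 -0.8] M [0.139 0.145 0.02 ] e6 0.013 w 44.92
```

Emit:
apply_moves(
  plan=[
    [[0,0,0,0,0,0,0.06],[0,0,0,0.002,0,0,0.12],[0,0,0,0.002,0,0,0.12],[0,0,0,0.002,0,0,0.12],[0,0,0,0.002,0,0,0.12],[0,0,0,0.002,0,0,0.12],[0,0,0,0.002,0,0,0.12],[0,0,0,0.002,0,0,0.12],[0,0,0,0.002,0,0,0.12],[0,0,0,0.002,0,0,0.12],[0,0,0,0.002,0,0,0.12],[0,0,0,0.002,0,0,0.12]],
  ],
)

```text
time_s: 19.3
tcp_pos: [0.5647, -0.0853, 0.0888]
ee_rot: [[0.833, -0.553, -0.0], [-0.553, -0.833, -0.0], [0.0, 0.0, -1.0]]
wrist_force: [0.3, -0.1, -0.2]
gripper_width: 0.513
```

```bash
python3 -c "from h import *;st()"
```

```text
19.3 j1 7.67 j6 48.74 p [564.73 -85.29  88.85] yaw -33.56 zax [-0.e+00 -4.e-04 -1.e+00] F [ 0.3 -0.1 -0.2] Ftool [ 0.3 -0.1  0.2] M [-0.171  0.06  -0.037] e6 -0.95 w 44.67
```

Emit:
apply_moves(
  plan=[
    [[0,0,0,0.002,0,0,0.12],[0,0,0,0.002,0,0,0.12],[0,0,0,0.002,0,0,0.12],[0,0,0,0.002,0,0,0.12],[0,0,0,0.002,0,0,0.12],[0,0,0,0.002,0,0,0.12],[0,0,0,0.002,0,0,0.12],[0,0,0,0.002,0,0,0.12],[0,0,0,0.002,0,0,0.12],[0,0,0,0.002,0,0,0.06],[0,0,0,0,0,0,0],[0,0,0,0,0,0,0]],
  ],
)

```text
time_s: 20.3
tcp_pos: [0.5648, -0.0856, 0.0894]
ee_rot: [[0.822, 0.569, 0.001], [0.569, -0.822, -0.001], [0.0, 0.001, -1.0]]
wrist_force: [0.5, -0.1, -0.1]
gripper_width: 0.514
```

```bash
python3 -c "from h import *;st()"
```

```text
20.3 j1 7.64 j6 116.99 p [564.77 -85.61  89.4 ] yaw 34.67 zax [ 6.e-04 -5.e-04 -1.e+00] F [ 0.5 -0.1 -0.1] Ftool [0.3 0.4 0.1] M [-0.21   0.068 -0.017] e6 0.075 w 44.72
```

Remaining: 54.5 − 34.7 ≈ 19.8° = 0.346 rad.

Emit:
apply_moves(
  plan=[
    [[0,0,0,0.002,0,0,0.09],[0,0,0,0.002,0,0,0.1],[0,0,0,0.002,0,0,0.1],[0,0,0,0,0,0,0.05],[0,0,0,0,0,0,0],[0,0,0,0,0,0,0]],
  ],
)

```text
time_s: 20.8
tcp_pos: [0.5649, -0.0857, 0.0896]
ee_rot: [[0.581, 0.814, 0.001], [0.814, -0.581, -0.0], [0.0, 0.001, -1.0]]
wrist_force: [0.6, -0.2, -0.1]
gripper_width: 0.52
```

```bash
python3 -c "from h import *;st()"
```

```text
20.8 j1 7.63 j6 136.82 p [564.85 -85.68  89.59] yaw 54.46 zax [ 1.e-03 -2.e-04 -1.e+00] F [ 0.6 -0.2 -0.1] Ftool [0.2 0.6 0.1] M [-0.234 -0.035 -0.014] e6 0.063 w 45.25
```

Exactly on target (yaw 54.5°, total z rise 3.01 mm). Release and retreat straight up.

Emit:
apply_moves(
  plan=[
    [[100,0,0,0,0,0,0],[100,0,0,0,0,0,0],[100,0,0,0,0,0,0],[100,0,0,0,0,0,0],[100,0,0,0,0,0,0],[100,0,0,0,0,0,0],[100,0,0,0,0,0,0],[100,0,0,0,0,0,0]],
  ],
)

```text
time_s: 21.47
tcp_pos: [0.5644, -0.0855, 0.0895]
ee_rot: [[0.586, 0.81, -0.0], [0.81, -0.586, -0.0], [-0.0, 0.0, -1.0]]
wrist_force: [0.0, -0.5, 0.4]
gripper_width: 0.973
```

Emit:
apply_moves(
  plan=[
    [[100,0,0,0.5,0,0,0],[100,0,0,0.8,0,0,0],[100,0,0,1,0,0,0],[100,0,0,1,0,0,0],[100,0,0,1,0,0,0],[100,0,0,1,0,0,0],[100,0,0,0.5,0,0,0],[100,0,0,0,0,0,0],[100,0,0,0,0,0,0]],
  ],
)

```text
time_s: 22.22
tcp_pos: [0.5611, -0.0858, 0.2393]
ee_rot: [[0.587, 0.809, -0.006], [0.809, -0.587, -0.0], [-0.004, -0.004, -1.0]]
wrist_force: [-0.2, 0.6, -0.1]
gripper_width: 0.998
```

```bash
python3 - <<'E'
from h import *
st();s,c=wcam('w5.png');im=c['pixels']
P,uv,col=cloud(c);W=P@c['M'][:3,:3].T+c['M'][:3,3]
k=(np.hypot(W[:,0]-.5645,W[:,1]+.0848)<.03)
for lo,hi in [(.12,.135),(.1,.115)]:
    q=k&(W[:,2]>lo)&(W[:,2]<hi); print(lo,q.sum(),np.median(W[q],0))
for n in ['scene','side']:
    c=capture(n);save(c,n+'2.png')
    for l in ['hammer','paste_jar','big_nut','maple_block']:
        for r in recognise(l,c)[:1]: print(n,l,round(r['score'],2),w(c,r['at']).round(4))
E
```

```text
22.22 j1 7.64 j6 136.41 p [561.08 -85.81 239.32] yaw 54.04 zax [-5.6e-03 -3.0e-04 -1.0e+00] F [-0.2  0.6 -0.1] Ftool [ 0.3 -0.5  0.2] M [-0.193  0.085 -0.006] e6 -0.0 w 86.87
0.12 703 [ 0.56429418 -0.08462875  0.12602708]
0.1 1862 [ 0.56678629 -0.08143742  0.10925408]
scene hammer 0.65 [ 0.4904 -0.3042  0.025 ]
scene paste_jar 0.89 [0.4742 0.2821 0.0545]
scene big_nut 0.59 [0.6344 0.3008 0.0259]
scene maple_block 0.89 [0.7749 0.0365 0.0346]
side hammer 0.76 [ 0.465  -0.2985  0.0218]
side paste_jar 0.93 [0.4491 0.2905 0.068 ]
side big_nut 0.86 [0.6287 0.3029 0.0178]
side maple_block 0.56 [0.7622 0.0327 0.037 ]
```

View pics/w5.png

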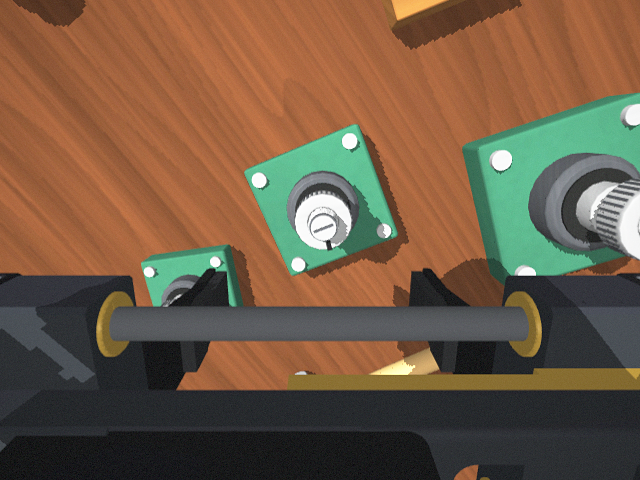

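The slit now points down-image at (328,245), as expected for a net turn of about +156°. The gauge top rose about 1.3 mm from the start, which also agrees. The bystanders haven't moved, so I'm handing in.

```bash
python3 -c "from h import *;print(finish_job())"
```

```text
the job is handed in; nothing more can be done
None
```

I screwed the gauge down the middle post's stud until it bound, backed it off one full turn from there, released it and handed the job in. No verdict was reported, so the figures below are my own checks.

- **Binding:** it bound about 203° below the start. I held it at about 0.33–0.38 N m for more than 0.3 s. The highest moment I read was 0.38 N m, against the 0.6 limit.
- **Back-off:** the bind yaw with the twist relaxed, found by a line fit to the moment, is good to about half a degree. I turned back 360° from it, regripping once halfway (189.6° + 170.4°).
- **Height:** while gripped, the tool rose 3.01 mm, matching one turn. By depth image, the gauge top ended about 1.35 mm above its starting height, against 1.30 mm expected.
- **Slip:** at the midway release, the slit was within a few pixels of its first place between the fingers. At the end its direction also agreed with the net turn.
- **Release and bystanders:** the gripper is open and about 150 mm above the gauge. The jar, nut and block were found within about 3 mm of their starting positions in the plane, less than the network's own error. So was the hammer in the side camera; the scene camera had mislocated it at the start.
- **Time:** the job took about 22 s of the 72 s allowed.

No check failed. The one weak point is absolute height: the final image puts the middle of the gauge at about 99.3 mm, just over the 99.26 mm limit. That reading is only good to about 2 mm, so I relied on the turn count and the 3.01 mm rise instead.

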